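# Check the tilt gauge on the rounded stud

## Task

Check the tilt gauge before the sampler deck is levelled: lift the blue gauge off the bench by its yellow grip and stand it upright on the taller stud of the steel check block, square across it, so that the foot bar crosses the stud. Then rock it on that stud until its swinging red pointer comes to rest in the green band of the dial, without pressing hard. Finish while still holding it like that in the gripper, with the foot pressed lightly on the tall stud alone and the pointer still; leave everything else on the bench where it is.

Things in the scene. Friction and masses are not known exactly. Their poses are not given: they have to be found in the camera images.
- gauge: Tilt gauge, about 360 g, standing loose on the bench. Flat steel foot bar 32 (x) x 110 (y) x 12 (z) mm; on it a blue round case, 130 mm diameter, 22 mm thick along x, centre 77 mm above the underside; on top a yellow grip 22 (x) x 30 (y) mm, from 138 to 192 mm above the underside. Origin: centre of the foot's underside. z up through the grip, x out of the white dial face (dial on the +x side), y along the foot bar. Seen from the dial's front, +y is to the right.
- gauge_grip (a point): Middle of the grip of the gauge, 170 mm above the foot's underside; axes as the gauge.
- pointer (a joint): Swinging red pointer on the dial (rad). Weighted below its pivot, so it always swings back to vertical, damped, still about 3 s after a movement. 0: pointing to the grip along the gauge's z. It reads the gauge's tilt about its own x axis: positive when the +y end of the foot is raised (right-hand turn about the gauge's +x); the pointer then stands towards the +y side of the dial. Pivot at the case centre, 77 mm above the underside; the pointer is not touched.
- band (a joint): Where on the dial the green band was preset (rad, 0.2 to 0.36, same zero and sense as the pointer; it stays put on the dial): the tilt to which the gauge must be brought. The band is 10 mm wide, i.e. about 0.09 rad to either side of its middle.
- pointer_tip (a point): Upper tip of the pointer, 56 mm from its pivot.
- band_mid (a point): Middle of the green band, 56 mm from the pointer's pivot; the pointer tip coincides with it when the pointer is dead on.
- block: Check block fixed to the bench: dark steel slab 70 (x) x 120 (y) x 22 mm. Origin: centre of its underside. Two half-round studs, both 50 mm long along the block's x, stand on it at y = -30 mm (the tall one) and y = +22 mm (the low one). Square across: the gauge's x axis parallel to the block's x axis (either way round).
- stud: Tall bright steel stud of the block: 24 mm wide, its rounded top (radius 12 mm, axis along x, 48 mm above the bench) ends 60 mm above the bench. Origin at bench height below the stud's middle; axes as the block.
- stud_top (a point): Middle of the tall stud's crest, 60 mm above the bench; axes as the block.
- low_stud: Low brass stud of the block: 16 mm wide, rounded top ending 32 mm above the bench, 52 mm to the +y side of the tall stud; not to be rested on. Origin at bench height below its middle.
- rack: Bystander: white sample rack with rows of black holes, 100 x 270 x 34 mm, loose; origin under its centre.
- amber: Bystander: amber bottle with blue cap, 72 mm diameter, 150 mm high; origin under its centre.
- clear: Bystander: clear bottle with red cap, 72 mm diameter, 150 mm high; origin under its centre.
- beaker: Bystander: glass beaker, 70 mm diameter, 80 mm high; origin under its centre.
- spanner: Bystander: steel spanner lying flat, 150 mm long; origin under its middle.
- captub: Bystander: blue open tub, 90 x 120 x 40 mm; origin under its centre.
- jar: Bystander: white jar, 56 mm diameter, 60 mm high; origin under its centre.
Not all that is in view belongs to the job. Leave any orange or pink look-alike of the gauge alone. What is shaped like the block but pink is not meant.

How it is judged:
On the way, in this order (a step that is already met when the one before it is completed fails the run):
1. the gauge is held in the gripper, lifted clear of the bench (height (world z) of gauge above 0.03 m and contact force between the fingers and gauge above 1 N), for 0.2 s.
2. the gauge stands upright (within 6 degrees) on the tall stud, square across it (contact force between gauge and stud above 0.3 N and angle between gauge's own z axis and vertical below 0.1 rad and angle between the x axis of gauge and the x axis of block, either way round below 0.2 rad and height (world z) of gauge between 0.05 and 0.07 m), for 0.1 s.
3. rocked on the tall stud until the pointer is in the green band (distance between pointer_tip and band_mid below 0.005 m and contact force between gauge and stud above 0.3 N), for 0.3 s.
At the end, for the whole second after the job is handed in: Gauge gripped (over 1 N) and at rest, its foot on the tall stud (0.3 to 25 N), not on the low one, 45 to 85 mm up; its x axis within 0.2 rad of the block's and 0.15 rad of level; pointer tip within 5 mm of the band's middle and under 0.15 rad/s; no bystander moved over 30 mm (all of step 3 and velocity of joint pointer between -0.15 and 0.15 rad/s and contact force between gauge and stud below 25 N and contact force between the fingers and gauge above 1 N and contact force between gauge and low_stud below 0.2 N and height (world z) of gauge between 0.045 and 0.085 m and angle between the x axis of gauge and the x axis of block, either way round below 0.2 rad and angle between gauge's own x axis and vertical between 1.42 and 1.72 rad and linear speed of gauge below 0.01 m/s and distance of each of rack, amber, clear, beaker, spanner, captub, jar from where it was at the start of the episode below 0.03 m); the arm keeps its last pose, push and grip.
It fails at once if the gauge is pressed hard (over 45 N) onto the block (contact force between gauge and block above 45 N).
It fails at once if a bystander is moved by more than 30 mm (distance of any of rack, amber, clear, beaker, spanner, captub, jar from where it was at the start of the episode above 0.03 m).
It also fails if it takes over 51 s, if anything falls off the work surface, if the arm or the gripper's body presses on something with over 40 N, if the wrist force passes 120 N, or if a joint passes its speed limit or range.

## Robot

A 6-joint arm with a two-finger parallel gripper is mounted at the origin on the work surface. World frame = base frame: x ahead of the robot, y to its left, z up, the work surface at z = 0. Lengths are in m, angles in rad, forces in N, time in s.
With the tool pointing down it reaches from about 0.4 to 0.925 m from the base axis. Payload 3.4 kg.
Tool frame: the origin (TCP) lies at the very end of the fingers, on their centre line; the grasp point (between the pads) lies env.grip_depth behind it (env.grip_depth is the distance from the TCP to the grasp point, in m); z points along the fingers, y is the line along which they close (so a half turn about z gives the same grasp; the last joint's range is limited). The gripper opens to 85 mm and grips with 20 to 120 N. Pads are 22 mm wide; open, the fingers measure 114 mm over their backs; the gripper's body (76 mm by 85 mm) begins 54 mm behind the grasp point. The pads swing forward as they close: fully open they stand 13 mm farther back than shut.
Start: joints at [1.196, 0.307, 1.506, -0, 1.328, -0.073], TCP at [0.171, 0.549, 0.231] pointing down, gripper open.
Joint ranges: [-3.12, 3.12], [-1.05, 2.28], [0.14, 2.33], [-1.42, 4.57], [0.1, 2.73], [-2.68, 2.68]. Speed limits (rad/s): [2.57, 2.57, 3.14, 3.14, 3.14, 3.14].

## Interface

Orientations are given as a 3x3 rotation matrix whose columns are the frame's x, y, z axes.
In Python, from station import sensors, imaging, ticket, env gives the robot as it stands.
- The arm moves only by the tool step_arm, never from a script. Its argument "increments" is a list of rows, each an object of numbers: "fingers": the opening, from 0 (shut) to 1 (fully open); "dx", "dy", "dz": the shift along the tool's x, y, z in cm; "yaw": the turn about the tool's z in rad. A call has 1 to 12 rows; each row is the pose to reach, as a shift and turn from the pose commanded when the call began, along the tool's axes at that moment; what a row does not reach only later rows make up. A row lasts 1/12 s, in which the tool goes at most 41.7 mm and 7.16 degrees, less where a joint would pass 70% of its speed; a pose out of reach is approached as far as the arm can. A call with a gripper value outside its range is refused whole. The fingers move at their own pace and stop on an object; "squeeze" is the grip in N (left out, the last holds). Time passes only in rows, so rows that repeat a pose let the fingers close. It gives the time, the measured TCP pose, the force, the opening and the grip force at its end, in the units of the state.
- sensors.get_obs(): the state, without advancing time (a new reading comes with each control period).
- imaging.grab_frame(name): name is "scene" or "top" or "wrist"; returns a dict with "color" (400x640x3 uint8, blue, green, red), "z_map" (400x640 float32, m along the optical axis (not along the pixel's ray), 0 where there is no reading), "vertical_fov" (degrees; the focal length in pixels is half the picture's height over the tangent of half this angle, whatever the lens; pixels are square), "cx", "cy" (the principal point, pixels), "eye" and "attitude" of the camera in the world. Camera axes: x right, y down, z forward; pixel columns grow to the right and rows downward; lengths in m; the calibration is good to about 2 mm. A picture is of the moment at which its call begins.
- ticket.close_job(): hands the job in; it is judged then, once.
The state is a dict: "clock": time; "qpos": joint angles; "joint_vel": joint speeds; "joint_torque": joint torques, N m; "position": TCP position; "tool_rot": TCP orientation; "ft_force": force on the tool from outside, world axes, zero at the start; "moment": the same for the moment, N m; "finger_gap": finger opening in m; "finger_force": force on a finger pad.
Only numpy, scipy, OpenCV 4.12 (cv2) and the standard library are available. Lean on these libraries where they do the work, as an engineer would, in place of code of your own. Each camera call takes 0.05 s, during which the arm holds its last target. There are 200 camera calls.

## Working session

There is one attempt and no reset: what is moved stays moved. The work goes in short steps, Python scripts to look and compute and a tool call to move; the robot and the scene stay as the last step left them, time stands still between calls to the robot, and variables do not carry over. Pictures are saved under pics/ and viewed, at most 10 in all, crops included, and the job is handed in when it is done.

Besides the shell and the picture viewer there is one more tool, called after ">>>" in YAML: its name, and indented under it one key for each argument. step_arm: Moves the arm, as the interface text tells. Its arguments: {"type":"object","properties":{"increments":{"type":"array"},"squeeze":{"type":"number"}},"required":["increments"]}

```bash
ls; mkdir -p pics; cat > h.py <<'E'
import numpy as np, cv2
from station import sensors, imaging, ticket, env
def cam(n):
    f=imaging.grab_frame(n); f['f']=f['color'].shape[0]/2/np.tan(np.radians(f['vertical_fov'])/2); return f
def ray(f,u,v):
    d=np.array([(u-f['cx'])/f['f'],(v-f['cy'])/f['f'],1.]); return np.array(f['attitude'])@d
def plane(f,u,v,z):
    d=ray(f,u,v); e=np.array(f['eye']); return e+d*(z-e[2])/d[2]
def cloud(f):
    h,w=f['z_map'].shape; u,v=np.meshgrid(np.arange(w),np.arange(h))
    d=np.stack([(u-f['cx'])/f['f'],(v-f['cy'])/f['f'],np.ones((h,w))],-1)*f['z_map'][...,None]
    return d@np.array(f['attitude']).T+np.array(f['eye'])
E
python3 - <<'E'
from h import *
a=cam('scene');b=cam('top')
cv2.imwrite('pics/a.png',a['color']);cv2.imwrite('pics/b.png',b['color'])
for f in(a,b):print(f['eye'],f['attitude'],f['f'],f['cx'],f['cy'])
print(env.grip_depth,sensors.get_obs())
E
```

```text
pics
[1.12209441 0.64695545 0.94739026] [[-0.72069997  0.46172117 -0.51711229]
 [ 0.69320285  0.48840411 -0.53002947]
 [ 0.00783394 -0.74045593 -0.67205925]] 404.36525833885054 320.11430963042096 200.87510539149633
[0.3430316  0.01246416 1.1560131 ] [[-0.02392998 -0.98887559  0.14680747]
 [-0.99969885  0.02446886  0.00186562]
 [-0.00543708 -0.14671861 -0.98916333]] 374.65323467144896 319.38284370743673 195.90844791422222
0.0187 {'clock': 0.1, 'qpos': array([ 1.19551829e+00,  3.07504230e-01,  1.50756551e+00,  2.10593999e-06,
        1.32840854e+00, -7.35053633e-02]), 'joint_vel': array([ 0.00098106, -0.00029198, -0.0040909 ,  0.00144842, -0.00055516,
       -0.00111647]), 'joint_torque': array([ 2.54440900e-03, -4.58525813e+01, -2.52609551e+01, -2.63243437e-04,
        5.61124893e-03,  2.58315907e-05]), 'position': array([0.17068731, 0.54840952, 0.23046112]), 'tool_rot': array([[-9.54810928e-01,  2.97213073e-01, -6.93042972e-04],
       [ 2.97213848e-01,  9.54809328e-01, -1.75364808e-03],
       [ 1.40516759e-04, -1.88038432e-03, -9.99998222e-01]]), 'ft_force': array([ 0.52737436,  0.08350311, -0.71533143]), 'moment': array([ 0.00620281, -0.01280869,  0.01514961]), 'finger_force': 0.0, 'finger_gap': 0.08560859418887443}
```

View pics/a.png

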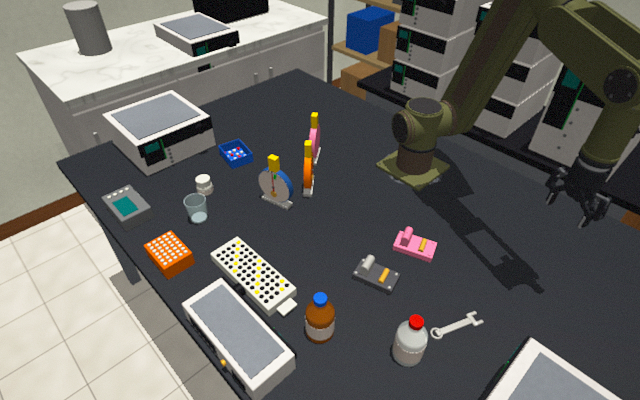

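View pics/b.png

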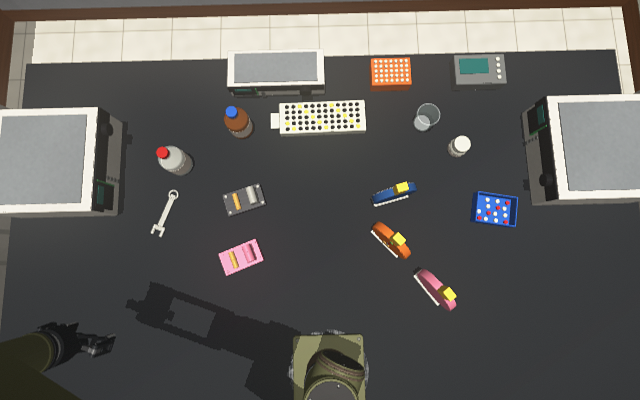

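The scene shows the blue gauge at (276,182) and the dark block at (376,275). The orange and pink look-alike gauges are at (308,167) and (315,140), and a pink block is at (415,243). In the top view the blue gauge is at (393,192) and the dark block at (243,200). The blue gauge and the dark block fit the description by colour, so I'll confirm both in one enlarged crop.

```bash
python3 - <<'E'
from h import *
a=cam('scene');b=cam('top')
r=lambda im,x,y,w,h:cv2.resize(im[y:y+h,x:x+w],(400,300),interpolation=cv2.INTER_CUBIC)
A=a['color'];B=b['color']
cv2.imwrite('pics/c.png',np.vstack([np.hstack([r(A,240,145,80,60),r(A,340,245,80,60)]),np.hstack([r(B,353,162,80,60),r(B,203,170,80,60)])]))
# yellow grip & block
def ymask(f): 
    h=cv2.cvtColor(f['color'],cv2.COLOR_BGR2HSV); return cv2.inRange(h,(22,120,100),(35,255,255))
for n,f,(x,y,w,hh) in(('scene',a,(255,145,45,35)),('top',b,(375,170,45,40))):
    P=cloud(f)[y:y+hh,x:x+w]; m=ymask(f)[y:y+hh,x:x+w]>0
    top=m&(P[...,2]>.185)&(P[...,2]<.205)
    print(n,m.sum(),P[m].mean(0),top.sum(),P[top].mean(0), P[top].min(0),P[top].max(0))
f=b;P=cloud(f)
# gauge case in top: blue
sub=P[165:215,360:430].reshape(-1,3); s=sub[(sub[:,2]>.05)&(sub[:,2]<.2)]
c=s[:,:2].mean(0);u,S,vt=np.linalg.svd(s[:,:2]-c,full_matrices=False);print('gauge',len(s),c,vt[0],S)
sub=P[175:225,215:275].reshape(-1,3)
s=sub[(sub[:,2]>.012)&(sub[:,2]<.1)]
rc=cv2.minAreaRect(s[:,:2].astype(np.float32));print('blk',rc,cv2.boxPoints(rc))
t=sub[sub[:,2]>.045]; c=t[:,:2].mean(0);print('tall',len(t),c,t[:,2].max(),cv2.minAreaRect(t[:,:2].astype(np.float32)))
E
```

```text
scene 181 [ 0.51745788 -0.1850724   0.1835858 ] 57 [ 0.50544888 -0.19821549  0.19074031] [ 0.49102735 -0.21629837  0.1851937 ] [ 0.51648558 -0.18359043  0.19465424]
top 123 [ 0.50084532 -0.19495021  0.2092357 ] 95 [ 0.50619164 -0.20156596  0.19161587] [ 0.49433849 -0.21664185  0.18563033] [ 0.52025499 -0.1868097   0.19689303]
gauge 493 [ 0.50146007 -0.19242066] [ 0.22356227 -0.97468965] [0.73437205 0.162016  ]
blk ((0.5080118179321289, 0.24699538946151733), (0.07084589451551437, 0.12062124907970428), 16.642776489257812) [[0.4567996  0.29463425]
 [0.49134597 0.17906597]
 [0.559224   0.19935653]
 [0.52467763 0.3149248 ]]
tall 155 [0.50017814 0.19830534] 1.1560131015913326 ((0.4311222732067108, 0.1313352882862091), (0.2931281626224518, 0.04046114534139633), 45.600318908691406)
```

View pics/c.png

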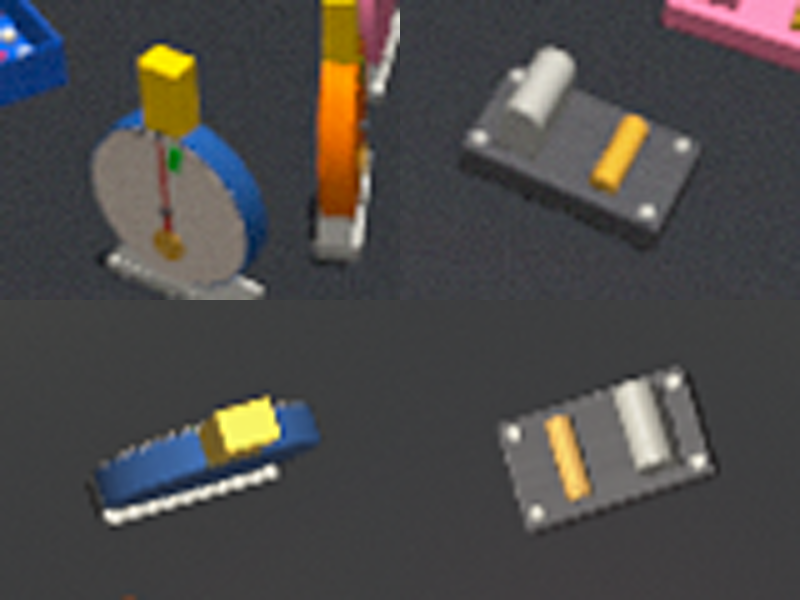

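The crop confirms the targets. The blue gauge has its white dial towards +x, with the green band to the right of the pointer (positive tilt). On the dark block the tall steel stud is on the −y side. I'll start moving: first a safe via point, with the turn.

>>> step_arm:
  increments:
    - {"fingers": 1, "dx": -36.4, "dy": -19.9, "dz": -3, "yaw": 1.04}
    - {"fingers": 1, "dx": -36.4, "dy": -19.9, "dz": -3, "yaw": 1.04}
    - {"fingers": 1, "dx": -36.4, "dy": -19.9, "dz": -3, "yaw": 1.04}
    - {"fingers": 1, "dx": -36.4, "dy": -19.9, "dz": -3, "yaw": 1.04}
    - {"fingers": 1, "dx": -36.4, "dy": -19.9, "dz": -3, "yaw": 1.04}
    - {"fingers": 1, "dx": -36.4, "dy": -19.9, "dz": -3, "yaw": 1.04}
    - {"fingers": 1, "dx": -36.4, "dy": -19.9, "dz": -3, "yaw": 1.04}
    - {"fingers": 1, "dx": -36.4, "dy": -19.9, "dz": -3, "yaw": 1.04}
    - {"fingers": 1, "dx": -36.4, "dy": -19.9, "dz": -3, "yaw": 1.04}
    - {"fingers": 1, "dx": -36.4, "dy": -19.9, "dz": -3, "yaw": 1.04}
    - {"fingers": 1, "dx": -36.4, "dy": -19.9, "dz": -3, "yaw": 1.04}
    - {"fingers": 1, "dx": -36.4, "dy": -19.9, "dz": -3, "yaw": 1.04}
  squeeze: 30

```text
clock: 1.2
position: [0.4609, 0.249, 0.2612]
tool_rot: [[-0.222, 0.975, 0.0], [0.975, 0.222, 0.0], [0.0, 0.0, -1.0]]
ft_force: [-0.6, 0.7, -0.5]
finger_gap: 0.0855
finger_force: 0.0
```

>>> step_arm:
  increments:
    - {"fingers": 1, "dx": -44.8, "dy": -5.6}
    - {"fingers": 1, "dx": -44.8, "dy": -5.6}
    - {"fingers": 1, "dx": -44.8, "dy": -5.6}
    - {"fingers": 1, "dx": -44.8, "dy": -5.6}
    - {"fingers": 1, "dx": -44.8, "dy": -5.6}
    - {"fingers": 1, "dx": -44.8, "dy": -5.6}
    - {"fingers": 1, "dx": -44.8, "dy": -5.6}
    - {"fingers": 1, "dx": -44.8, "dy": -5.6}
    - {"fingers": 1, "dx": -44.8, "dy": -5.6}
    - {"fingers": 1, "dx": -44.8, "dy": -5.6}
    - {"fingers": 1, "dx": -44.8, "dy": -5.6}
    - {"fingers": 1, "dx": -44.8, "dy": -5.6}

```text
invalid input
```

```bash
python3 - <<'E'
from h import *
f=cam('wrist');o=sensors.get_obs();cv2.imwrite('pics/w.png',f['color']);P=cloud(f)
h=cv2.cvtColor(f['color'],cv2.COLOR_BGR2HSV)
m=(cv2.inRange(h,(22,120,80),(35,255,255))>0)&(P[...,2]>.184)&(P[...,2]<.2)
print(o['position'],m.sum()); 
n,l,st,c=cv2.connectedComponentsWithStats(m.astype(np.uint8))
for i in range(1,n):
    if st[i,4]>100:
        q=P[l==i];print(st[i],q.mean(0),cv2.minAreaRect((q[:,:2]*1000).astype(np.float32)))
E
```

```text
[0.45956016 0.25005936 0.26100627] 0
```

View pics/w.png

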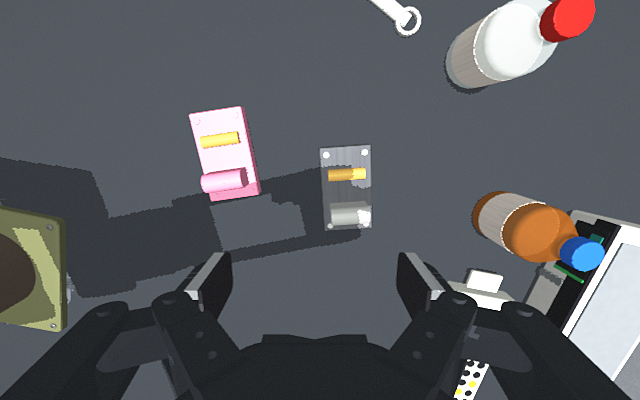

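The move was refused and the arm is still at the via point. The wrist view shows the dark block at (345,187), with the tall steel stud at (350,216) and the low brass stud at (345,174). The pink block is at (225,153). I'll retry with every key given.

>>> step_arm:
  increments:
    - {"fingers": 1, "dx": -44.8, "dy": -5.6, "dz": 0, "yaw": 0}
    - {"fingers": 1, "dx": -44.8, "dy": -5.6, "dz": 0, "yaw": 0}
    - {"fingers": 1, "dx": -44.8, "dy": -5.6, "dz": 0, "yaw": 0}
    - {"fingers": 1, "dx": -44.8, "dy": -5.6, "dz": 0, "yaw": 0}
    - {"fingers": 1, "dx": -44.8, "dy": -5.6, "dz": 0, "yaw": 0}
    - {"fingers": 1, "dx": -44.8, "dy": -5.6, "dz": 0, "yaw": 0}
    - {"fingers": 1, "dx": -44.8, "dy": -5.6, "dz": 0, "yaw": 0}
    - {"fingers": 1, "dx": -44.8, "dy": -5.6, "dz": 0, "yaw": 0}
    - {"fingers": 1, "dx": -44.8, "dy": -5.6, "dz": 0, "yaw": 0}
    - {"fingers": 1, "dx": -44.8, "dy": -5.6, "dz": 0, "yaw": 0}
    - {"fingers": 1, "dx": -44.8, "dy": -5.6, "dz": 0, "yaw": 0}
    - {"fingers": 1, "dx": -44.8, "dy": -5.6, "dz": 0, "yaw": 0}

```text
clock: 2.25
position: [0.5077, -0.2028, 0.261]
tool_rot: [[-0.225, 0.974, 0.001], [0.974, 0.225, -0.004], [-0.004, 0.0, -1.0]]
ft_force: [0.7, 0.3, -0.5]
finger_gap: 0.0854
finger_force: 0.0
```

```bash
python3 - <<'E'
from h import *
f=cam('wrist');o=sensors.get_obs();P=cloud(f)
h=cv2.cvtColor(f['color'],cv2.COLOR_BGR2HSV)
y=cv2.inRange(h,(22,120,80),(35,255,255))>0
m=y&(P[...,2]>.182)&(P[...,2]<.2)
print(o['position'],y.sum(),m.sum()); 
n,l,st,c=cv2.connectedComponentsWithStats(m.astype(np.uint8))
for i in range(1,n):
    if st[i,4]>60:
        q=P[l==i];print(st[i],q.mean(0),cv2.minAreaRect((q[:,:2]*1000).astype(np.float32)))
E
```

```text
[ 0.50698233 -0.19956558  0.26080882] 5295 2355
[ 122  139   53   42 1342] [ 0.37538187 -0.18558462  0.19125231] ((373.4101867675781, -186.6852264404297), (30.648279190063477, 22.295516967773438), 42.86474609375)
[299 197  28  39 999] [ 0.50728072 -0.20097644  0.19172961] ((507.6089782714844, -202.67027282714844), (21.66663932800293, 30.30368423461914), 14.88602066040039)
```

>>> step_arm:
  increments:
    - {"fingers": 1, "dx": -0.2, "dy": 0, "dz": 4, "yaw": -0.02}
    - {"fingers": 1, "dx": -0.2, "dy": 0, "dz": 8, "yaw": -0.02}
    - {"fingers": 1, "dx": -0.2, "dy": 0, "dz": 10.8, "yaw": -0.02}
    - {"fingers": 1, "dx": -0.2, "dy": 0, "dz": 10.8, "yaw": -0.02}
    - {"fingers": 0.1, "dx": -0.2, "dy": 0, "dz": 10.8, "yaw": -0.02}
    - {"fingers": 0.1, "dx": -0.2, "dy": 0, "dz": 10.8, "yaw": -0.02}
    - {"fingers": 0.1, "dx": -0.2, "dy": 0, "dz": 10.8, "yaw": -0.02}
    - {"fingers": 0.1, "dx": -0.2, "dy": 0, "dz": 10.8, "yaw": -0.02}
    - {"fingers": 0.1, "dx": -0.2, "dy": 0, "dz": 10.8, "yaw": -0.02}
    - {"fingers": 0.1, "dx": -0.2, "dy": 0, "dz": 10.8, "yaw": -0.02}
    - {"fingers": 0.1, "dx": -0.2, "dy": 0, "dz": 10.8, "yaw": -0.02}
    - {"fingers": 0.1, "dx": -0.2, "dy": 0, "dz": 10.8, "yaw": -0.02}
  squeeze: 30

```text
clock: 3.3
position: [0.5076, -0.2006, 0.155]
tool_rot: [[-0.246, 0.969, 0.002], [0.969, 0.246, -0.001], [-0.002, 0.002, -1.0]]
ft_force: [-1.9, 0.1, 7.3]
finger_gap: 0.0216
finger_force: 30.9
```

>>> step_arm:
  increments:
    - {"fingers": 0.1, "dx": 0, "dy": 0, "dz": -3, "yaw": 0}
    - {"fingers": 0.1, "dx": 0, "dy": 0, "dz": -6, "yaw": 0}
    - {"fingers": 0.1, "dx": 0, "dy": 0, "dz": -9, "yaw": 0}
    - {"fingers": 0.1, "dx": 3, "dy": 0.9, "dz": -12, "yaw": 0}
    - {"fingers": 0.1, "dx": 7, "dy": 2, "dz": -13, "yaw": -0.02}
    - {"fingers": 0.1, "dx": 11, "dy": 3.2, "dz": -13, "yaw": -0.04}
    - {"fingers": 0.1, "dx": 15, "dy": 4.3, "dz": -13, "yaw": -0.04}
    - {"fingers": 0.1, "dx": 19, "dy": 5.5, "dz": -13, "yaw": -0.04}
    - {"fingers": 0.1, "dx": 23, "dy": 6.6, "dz": -13, "yaw": -0.04}
    - {"fingers": 0.1, "dx": 27, "dy": 7.8, "dz": -13, "yaw": -0.04}
    - {"fingers": 0.1, "dx": 30, "dy": 8.7, "dz": -13, "yaw": -0.04}
    - {"fingers": 0.1, "dx": 30, "dy": 8.7, "dz": -13, "yaw": -0.04}

```text
clock: 4.3
position: [0.5167, 0.1188, 0.2829]
tool_rot: [[-0.29, 0.957, -0.001], [0.957, 0.29, 0.006], [0.006, 0.001, -1.0]]
ft_force: [-0.0, 0.8, -3.3]
finger_gap: 0.0216
finger_force: 31.2
```

```bash
python3 - <<'E'
from h import *
a=cam('scene');w=cam('wrist');b=cam('top');o=sensors.get_obs()
print(o['position'],o['tool_rot'],o['ft_force'],o['finger_force'])
# project TCP-based gauge centre into scene
p=o['position']+np.array([0,0,-.155+.077]);q=np.array(a['attitude']).T@(p-a['eye']);u,v=a['f']*q[:2]/q[2]+[a['cx'],a['cy']];print(u,v,q[2])
u,v=int(u),int(v);c=a['color'][max(0,v-75):v+60,max(0,u-60):u+60]
cv2.imwrite('pics/d.png',np.hstack([cv2.resize(c,(450,506),interpolation=cv2.INTER_CUBIC)]))
# block studs from top depth
P=cloud(b)[175:230,205:280].reshape(-1,3)
s=P[(P[:,2]>.012)&(P[:,2]<.075)];print('blk',cv2.minAreaRect((s[:,:2]*1000).astype(np.float32)))
t=P[(P[:,2]>.048)&(P[:,2]<.065)];print('tall',len(t),t.mean(0),cv2.minAreaRect((t[:,:2]*1000).astype(np.float32)))
E
```

```text
[0.51667417 0.11217139 0.28276062] [[-2.86460835e-01  9.58090905e-01 -1.41661785e-03]
 [ 9.58091812e-01  2.86459679e-01 -9.64936222e-04]
 [-5.18692724e-04 -1.63366640e-03 -9.99998531e-01]] [ 0.76494704 -0.19500366 -3.26721831] 31.213712096214294
342.1831836565178 204.25527750512964 1.0956126874481131
blk ((509.111328125, 242.79290771484375), (70.3832778930664, 111.07865142822266), 16.837522506713867)
tall 138 [0.5163181  0.21696439 0.0578666 ] ((516.9505615234375, 217.96885681152344), (50.3897819519043, 24.066631317138672), 15.859552383422852)
```

View pics/d.png

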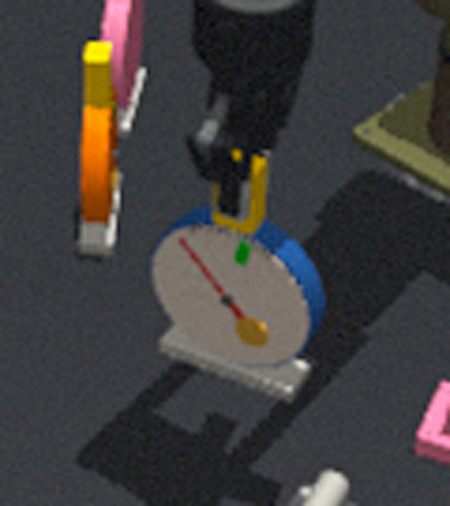

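The picture shows the gauge hanging upright in the gripper at about (240,290) in the crop, with the pointer still swinging and the band clear at (242,252). Next I move over the stud, with the foot centre offset 15 mm to the −y side, and stop just above the crest.

>>> step_arm:
  increments:
    - {"fingers": 0.1, "dx": 3, "dy": 1, "dz": 0, "yaw": 0}
    - {"fingers": 0.1, "dx": 6, "dy": 2, "dz": 0, "yaw": 0}
    - {"fingers": 0.1, "dx": 8.6, "dy": 3, "dz": 0, "yaw": 0}
    - {"fingers": 0.1, "dx": 8.6, "dy": 3, "dz": 2, "yaw": 0}
    - {"fingers": 0.1, "dx": 8.6, "dy": 3, "dz": 4, "yaw": 0}
    - {"fingers": 0.1, "dx": 8.6, "dy": 3, "dz": 5.5, "yaw": 0}
    - {"fingers": 0.1, "dx": 8.6, "dy": 3, "dz": 6.2, "yaw": 0}
    - {"fingers": 0.1, "dx": 8.6, "dy": 3, "dz": 6.2, "yaw": 0}
    - {"fingers": 0.1, "dx": 8.6, "dy": 3, "dz": 6.2, "yaw": 0}

```text
clock: 5.2
position: [0.5218, 0.202, 0.2213]
tool_rot: [[-0.283, 0.959, -0.001], [0.959, 0.283, -0.0], [-0.0, -0.001, -1.0]]
ft_force: [0.8, 0.7, -3.1]
finger_gap: 0.0215
finger_force: 31.1
```

>>> step_arm:
  increments:
    - {"fingers": 0.1, "dx": 0, "dy": 0, "dz": 0.1, "yaw": 0}
    - {"fingers": 0.1, "dx": 0, "dy": 0, "dz": 0.2, "yaw": 0}
    - {"fingers": 0.1, "dx": 0, "dy": 0, "dz": 0.3, "yaw": 0}
    - {"fingers": 0.1, "dx": 0, "dy": 0, "dz": 0.3, "yaw": 0}

```text
clock: 5.53
position: [0.5218, 0.203, 0.2189]
tool_rot: [[-0.285, 0.959, 0.001], [0.959, 0.285, 0.0], [0.0, 0.001, -1.0]]
ft_force: [-0.4, -0.7, -4.2]
finger_gap: 0.0219
finger_force: 31.1
```

>>> step_arm:
  increments:
    - {"fingers": 0.1, "dx": 0, "dy": 0, "dz": 0.1, "yaw": 0}
    - {"fingers": 0.1, "dx": 0, "dy": 0, "dz": 0.2, "yaw": 0}
    - {"fingers": 0.1, "dx": 0, "dy": 0, "dz": 0.3, "yaw": 0}
    - {"fingers": 0.1, "dx": 0, "dy": 0, "dz": 0.3, "yaw": 0}

```text
clock: 5.87
position: [0.5216, 0.2031, 0.2153]
tool_rot: [[-0.285, 0.958, 0.0], [0.958, 0.285, 0.0], [-0.0, 0.0, -1.0]]
ft_force: [-0.4, 0.6, -3.8]
finger_gap: 0.0217
finger_force: 31.1
```

>>> step_arm:
  increments:
    - {"fingers": 0.1, "dx": 0, "dy": 0, "dz": 0.1, "yaw": 0}
    - {"fingers": 0.1, "dx": 0, "dy": 0, "dz": 0.1, "yaw": 0}
    - {"fingers": 0.1, "dx": 0, "dy": 0, "dz": 0.1, "yaw": 0}

```text
clock: 6.12
position: [0.5218, 0.2031, 0.2152]
tool_rot: [[-0.285, 0.959, 0.001], [0.959, 0.285, 0.0], [0.0, 0.001, -1.0]]
ft_force: [-1.2, -0.5, 4.1]
finger_gap: 0.0218
finger_force: 32.2
```

>>> step_arm:
  increments:
    - {"fingers": 0.1, "dx": 0, "dy": 0, "dz": 0.05, "yaw": 0}
    - {"fingers": 0.1, "dx": 0, "dy": 0, "dz": 0.05, "yaw": 0}
    - {"fingers": 0.1, "dx": 0, "dy": 0, "dz": 0.05, "yaw": 0}

```text
clock: 6.37
position: [0.5219, 0.2031, 0.2152]
tool_rot: [[-0.285, 0.959, 0.001], [0.959, 0.285, 0.0], [0.0, 0.002, -1.0]]
ft_force: [-2.3, -0.7, 7.6]
finger_gap: 0.0217
finger_force: 32.6
```

```bash
cat > dial.py <<'E'
from h import *
def measure(save=None):
    a=cam('scene');o=sensors.get_obs();R=o['tool_rot']
    gx=np.array([R[0,1],R[1,1],0]);gy=np.array([R[0,0],R[1,0],0])
    gp=o['position']-np.array([0,0,-.0187])  # grasp point ~ grip, 174 above foot
    d0=gp+gx*.012
    hsv=cv2.cvtColor(a['color'],cv2.COLOR_BGR2HSV)
    v,u=np.mgrid[0:400,0:640]
    D=np.stack([(u-a['cx'])/a['f'],(v-a['cy'])/a['f'],np.ones(u.shape)],-1)@np.array(a['attitude']).T
    e=np.array(a['eye']); t=((d0-e)@gx)/(D@gx); X=e+D*t[...,None]-d0
    yy=X@gy; zz=X[...,2]
    near=(abs(yy)<.12)&(zz<-.03)&(zz>-.2)
    def cen(lo,hi):
        m=near&(cv2.inRange(hsv,lo,hi)>0); n,l,st,c=cv2.connectedComponentsWithStats(m.astype(np.uint8))
        if n<2: return None
        i=1+st[1:,4].argmax(); k=l==i; return k,np.array([yy[k],zz[k]]).T
    g=cen((45,100,40),(80,255,255)); r1=near&((cv2.inRange(hsv,(0,110,60),(6,255,255))>0)|(cv2.inRange(hsv,(172,110,60),(180,255,255))>0))
    G=g[1].mean(0); pr=np.array([yy[r1],zz[r1]]).T
    print('green px',np.argwhere(g[0]).mean(0)[::-1],'n',g[0].sum(),'G',G,'red n',len(pr))
    print('red axis',pr.mean(0),'tip(top)',pr[pr[:,1].argsort()[-4:]].mean(0),'bot',pr[pr[:,1].argsort()[:4]].mean(0))
    w=near&(hsv[...,1]<60)&(hsv[...,2]>120)
    print('pos',o['position'],'ft',o['ft_force'],'mom',o['moment'],'t',o['clock'])
    if save:
        p=np.argwhere(g[0]).mean(0).astype(int);c=a['color'][p[0]-45:p[0]+45,p[1]-60:p[1]+60];cv2.imwrite('pics/'+save,cv2.resize(c,(800,600),interpolation=cv2.INTER_CUBIC))
    return a,G,pr,yy,zz
E
python3 - <<'E'
from dial import *
a,G,pr,yy,zz=measure('e.png')
# band angle about pivot on upright gauge: pivot 97 mm below grasp point
print(np.arctan2(-G[0],G[1]+.097)*-1)
E
```

```text
green px [366.72222222 232.        ] n 18 G [ 0.00884196 -0.04891744] red n 84
red axis [ 0.07902219 -0.06086607] tip(top) [ 0.11299794 -0.03233002] bot [-0.00082622 -0.11088055]
pos [0.52191023 0.20310934 0.21517971] ft [-2.05582474 -0.25326408  7.6059833 ] mom [-0.10933747  0.68979304  0.05369155] t 6.4167
0.181859382079705
```

View pics/e.png

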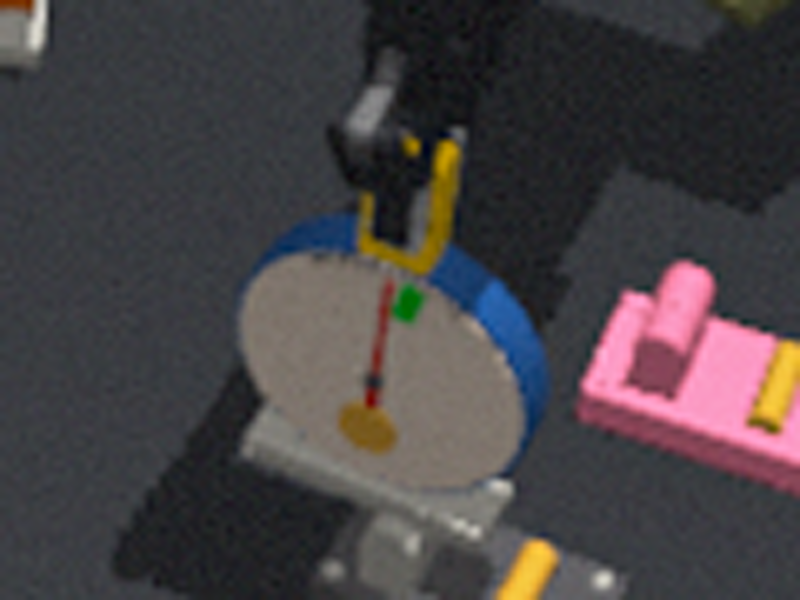

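The picture shows the gauge upright on the tall stud, with the low stud free. The pointer runs from the pivot (373,382) to its tip (388,283), and the band is at (408,303) to its right. I'll work out the band angle about the seen pivot.

```bash
sed -i "s/near=(abs(yy)<.12)/near=(abs(yy)<.075)/" dial.py; cat >> dial.py <<'E'
def ang(yy,zz,px,pc):
    f=lambda M,p:cv2.remap(M.astype(np.float32),np.float32([[p[0]]]),np.float32([[p[1]]]),1)[0,0]
    P=[(f(yy,p),f(zz,p)) for p in (px,pc)]; return P, np.arctan2(P[0][0]-P[1][0],P[0][1]-P[1][1])
E
python3 - <<'E'
from dial import *
a,G,pr,yy,zz=measure()
pv=(306+373/6.667-.5,187+382/6.667-.5)
print('band',ang(yy,zz,(366.7,232.0),pv));print('ptr',ang(yy,zz,(306+388/6.667-.5,187+283/6.667-.5),pv))
E
```

```text
green px [366.78947368 232.10526316] n 19 G [ 0.00907643 -0.04920373] red n 17
red axis [-0.00060947 -0.08207458] tip(top) [ 8.83100397e-05 -5.35701949e-02] bot [-0.00080963 -0.11088468]
pos [0.52193399 0.20310766 0.21521048] ft [-2.16306204 -1.07834232  7.31237431] mom [-0.1192745   0.72464612  0.02868818] t 6.4667
band ([(np.float32(0.008771371), np.float32(-0.048951074)), (np.float32(-0.0018615699), np.float32(-0.10062453))], np.float32(0.2029392))
ptr ([(np.float32(-0.00036604522), np.float32(-0.042283773)), (np.float32(-0.0018615699), np.float32(-0.10062453))], np.float32(0.025628693))
```

>>> step_arm:
  increments:
    - {"fingers": 0.1, "dx": 0, "dy": 0, "dz": 0, "yaw": 0}
    - {"fingers": 0.1, "dx": -0.3, "dy": 0, "dz": 0.03, "yaw": 0}
    - {"fingers": 0.1, "dx": -0.6, "dy": 0, "dz": 0.06, "yaw": 0}
    - {"fingers": 0.1, "dx": -0.9, "dy": 0, "dz": 0.1, "yaw": 0}
    - {"fingers": 0.1, "dx": -0.9, "dy": 0, "dz": 0.1, "yaw": 0}
  squeeze: 20

```text
clock: 6.88
position: [0.5247, 0.1948, 0.2141]
tool_rot: [[-0.285, 0.959, 0.002], [0.959, 0.285, 0.002], [0.001, 0.002, -1.0]]
ft_force: [-2.2, 0.0, 6.4]
finger_gap: 0.0217
finger_force: 32.6
```

>>> step_arm:
  increments:
    - {"fingers": 0.1, "dx": -0.3, "dy": 0, "dz": 0.04, "yaw": 0}
    - {"fingers": 0.1, "dx": -0.6, "dy": 0, "dz": 0.08, "yaw": 0}
    - {"fingers": 0.1, "dx": -0.9, "dy": 0, "dz": 0.13, "yaw": 0}
    - {"fingers": 0.1, "dx": -0.9, "dy": 0, "dz": 0.13, "yaw": 0}

```text
clock: 7.22
position: [0.5273, 0.1859, 0.2125]
tool_rot: [[-0.285, 0.959, 0.002], [0.959, 0.285, 0.001], [0.001, 0.002, -1.0]]
ft_force: [-0.6, -0.3, 5.4]
finger_gap: 0.0216
finger_force: 32.6
```

```bash
python3 - <<'E'
from dial import *
a,G,pr,yy,zz=measure('g.png')
E
```

```text
green px [363.1 230.6] n 10 G [ 0.0165811  -0.04608469] red n 15
red axis [ 0.00998346 -0.07925314] tip(top) [ 0.0113957  -0.05602407] bot [ 0.00874334 -0.10455112]
pos [0.52729029 0.18599926 0.21249094] ft [-0.73441486 -0.23045121  6.13941372] mom [0.19234716 0.49589088 0.07250389] t 7.2667
```

View pics/g.png

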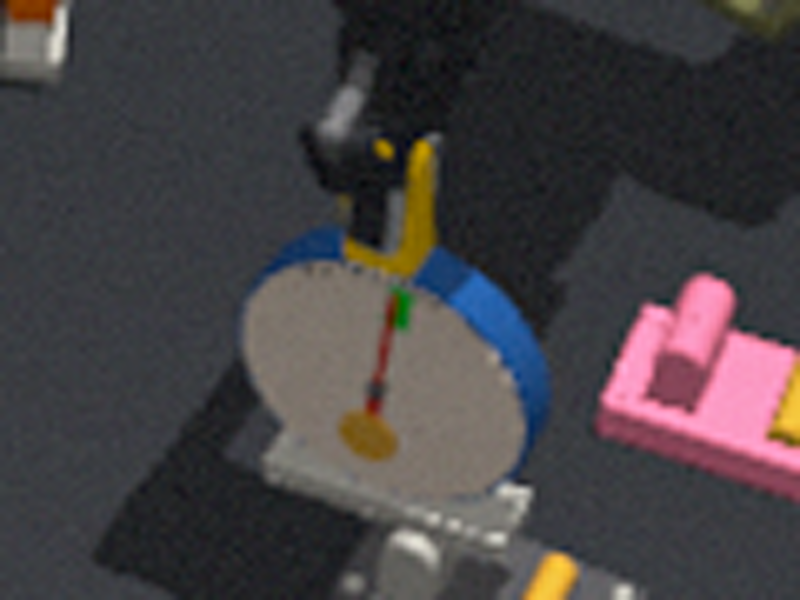

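Rocking works: the pointer tip at (393,300) now touches the left edge of the band at (402,308). I'll continue along the arc.

>>> step_arm:
  increments:
    - {"fingers": 0.1, "dx": -0.3, "dy": 0, "dz": 0.06, "yaw": 0}
    - {"fingers": 0.1, "dx": -0.6, "dy": 0, "dz": 0.13, "yaw": 0}
    - {"fingers": 0.1, "dx": -0.9, "dy": 0, "dz": 0.19, "yaw": 0}
    - {"fingers": 0.1, "dx": -0.9, "dy": 0, "dz": 0.19, "yaw": 0}

```text
clock: 7.6
position: [0.5299, 0.1771, 0.2104]
tool_rot: [[-0.285, 0.959, 0.002], [0.959, 0.285, 0.001], [0.0, 0.002, -1.0]]
ft_force: [0.1, -0.1, 5.0]
finger_gap: 0.0216
finger_force: 32.6
```

>>> step_arm:
  increments:
    - {"fingers": 0.1, "dx": -0.2, "dy": 0, "dz": 0.05, "yaw": 0}
    - {"fingers": 0.1, "dx": -0.4, "dy": 0, "dz": 0.1, "yaw": 0}
    - {"fingers": 0.1, "dx": -0.6, "dy": 0, "dz": 0.15, "yaw": 0}
    - {"fingers": 0.1, "dx": -0.6, "dy": 0, "dz": 0.15, "yaw": 0}

```text
clock: 7.93
position: [0.5316, 0.1714, 0.2088]
tool_rot: [[-0.285, 0.959, 0.002], [0.959, 0.285, 0.0], [-0.0, 0.002, -1.0]]
ft_force: [-0.4, -0.7, 5.3]
finger_gap: 0.0219
finger_force: 32.5
```

>>> step_arm:
  increments:
    - {"fingers": 0.1, "dx": 0, "dy": 0, "dz": 0, "yaw": 0}
    - {"fingers": 0.1, "dx": 0, "dy": 0, "dz": 0, "yaw": 0}
    - {"fingers": 0.1, "dx": 0, "dy": 0, "dz": 0, "yaw": 0}
    - {"fingers": 0.1, "dx": 0, "dy": 0, "dz": 0, "yaw": 0}
    - {"fingers": 0.1, "dx": 0, "dy": 0, "dz": 0, "yaw": 0}
    - {"fingers": 0.1, "dx": 0, "dy": 0, "dz": 0, "yaw": 0}
    - {"fingers": 0.1, "dx": 0, "dy": 0, "dz": 0, "yaw": 0}
    - {"fingers": 0.1, "dx": 0, "dy": 0, "dz": 0, "yaw": 0}
    - {"fingers": 0.1, "dx": 0, "dy": 0, "dz": 0, "yaw": 0}
    - {"fingers": 0.1, "dx": 0, "dy": 0, "dz": 0, "yaw": 0}
    - {"fingers": 0.1, "dx": 0, "dy": 0, "dz": 0, "yaw": 0}
    - {"fingers": 0.1, "dx": 0, "dy": 0, "dz": 0, "yaw": 0}

```text
clock: 8.93
position: [0.5316, 0.1714, 0.2088]
tool_rot: [[-0.285, 0.959, 0.002], [0.959, 0.285, 0.0], [-0.0, 0.002, -1.0]]
ft_force: [-0.7, -0.3, 5.3]
finger_gap: 0.0218
finger_force: 32.5
```

>>> step_arm:
  increments:
    - {"fingers": 0.1, "dx": 0, "dy": 0, "dz": 0, "yaw": 0}
    - {"fingers": 0.1, "dx": 0, "dy": 0, "dz": 0, "yaw": 0}
    - {"fingers": 0.1, "dx": 0, "dy": 0, "dz": 0, "yaw": 0}
    - {"fingers": 0.1, "dx": 0, "dy": 0, "dz": 0, "yaw": 0}
    - {"fingers": 0.1, "dx": 0, "dy": 0, "dz": 0, "yaw": 0}
    - {"fingers": 0.1, "dx": 0, "dy": 0, "dz": 0, "yaw": 0}
    - {"fingers": 0.1, "dx": 0, "dy": 0, "dz": 0, "yaw": 0}
    - {"fingers": 0.1, "dx": 0, "dy": 0, "dz": 0, "yaw": 0}
    - {"fingers": 0.1, "dx": 0, "dy": 0, "dz": 0, "yaw": 0}
    - {"fingers": 0.1, "dx": 0, "dy": 0, "dz": 0, "yaw": 0}
    - {"fingers": 0.1, "dx": 0, "dy": 0, "dz": 0, "yaw": 0}
    - {"fingers": 0.1, "dx": 0, "dy": 0, "dz": 0, "yaw": 0}

```text
clock: 9.93
position: [0.5316, 0.1714, 0.2088]
tool_rot: [[-0.285, 0.959, 0.002], [0.959, 0.285, 0.0], [-0.0, 0.002, -1.0]]
ft_force: [-1.3, -1.1, 5.0]
finger_gap: 0.0216
finger_force: 32.5
```

```bash
python3 - <<'E'
from dial import *
a,G,pr,yy,zz=measure('k.png')
E
```

```text
green px [359.3 229.6] n 10 G [ 0.02097451 -0.04431157] red n 14
red axis [ 0.01766653 -0.08820999] tip(top) [ 0.01806788 -0.06454599] bot [ 0.01772499 -0.10842447]
pos [0.53160444 0.17146874 0.20883354] ft [-1.02724213 -0.25852788  5.10956434] mom [0.20825733 0.32256183 0.05920304] t 9.9833
```

View pics/k.png

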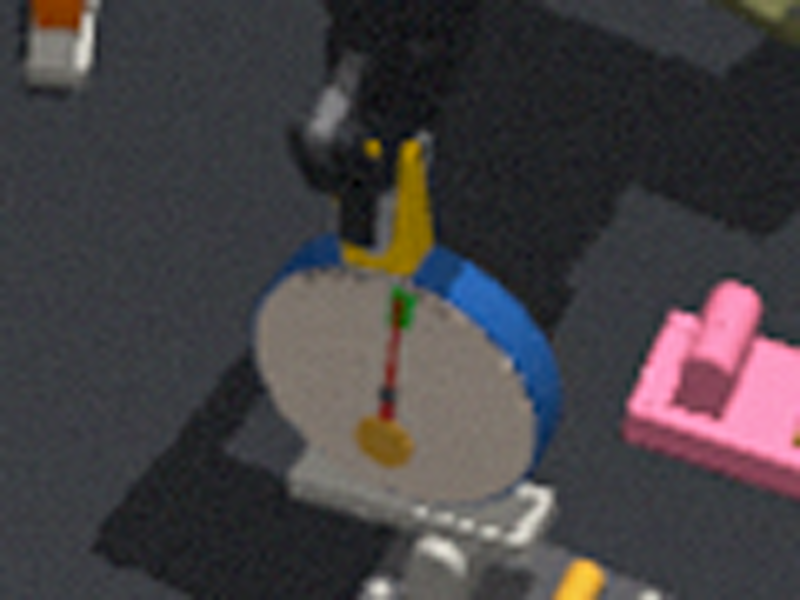

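The pointer is at rest inside the band but left of its middle: tip (397,305), band centre about (403,308). I'll rock a little further and let it settle.

>>> step_arm:
  increments:
    - {"fingers": 0.1, "dx": -0.2, "dy": 0, "dz": 0.05, "yaw": 0}
    - {"fingers": 0.1, "dx": -0.4, "dy": 0, "dz": 0.11, "yaw": 0}
    - {"fingers": 0.1, "dx": -0.6, "dy": 0, "dz": 0.17, "yaw": 0}
    - {"fingers": 0.1, "dx": -0.6, "dy": 0, "dz": 0.17, "yaw": 0}
    - {"fingers": 0.1, "dx": -0.6, "dy": 0, "dz": 0.17, "yaw": 0}
    - {"fingers": 0.1, "dx": -0.6, "dy": 0, "dz": 0.17, "yaw": 0}
    - {"fingers": 0.1, "dx": -0.6, "dy": 0, "dz": 0.17, "yaw": 0}
    - {"fingers": 0.1, "dx": -0.6, "dy": 0, "dz": 0.17, "yaw": 0}
    - {"fingers": 0.1, "dx": -0.6, "dy": 0, "dz": 0.17, "yaw": 0}
    - {"fingers": 0.1, "dx": -0.6, "dy": 0, "dz": 0.17, "yaw": 0}
    - {"fingers": 0.1, "dx": -0.6, "dy": 0, "dz": 0.17, "yaw": 0}
    - {"fingers": 0.1, "dx": -0.6, "dy": 0, "dz": 0.17, "yaw": 0}

```text
clock: 10.98
position: [0.5333, 0.1657, 0.207]
tool_rot: [[-0.285, 0.959, 0.002], [0.959, 0.285, 0.0], [-0.0, 0.002, -1.0]]
ft_force: [-1.3, 0.0, 5.0]
finger_gap: 0.0217
finger_force: 32.4
```

>>> step_arm:
  increments:
    - {"fingers": 0.1, "dx": 0, "dy": 0, "dz": 0, "yaw": 0}
    - {"fingers": 0.1, "dx": 0, "dy": 0, "dz": 0, "yaw": 0}
    - {"fingers": 0.1, "dx": 0, "dy": 0, "dz": 0, "yaw": 0}
    - {"fingers": 0.1, "dx": 0, "dy": 0, "dz": 0, "yaw": 0}
    - {"fingers": 0.1, "dx": 0, "dy": 0, "dz": 0, "yaw": 0}
    - {"fingers": 0.1, "dx": 0, "dy": 0, "dz": 0, "yaw": 0}
    - {"fingers": 0.1, "dx": 0, "dy": 0, "dz": 0, "yaw": 0}
    - {"fingers": 0.1, "dx": 0, "dy": 0, "dz": 0, "yaw": 0}
    - {"fingers": 0.1, "dx": 0, "dy": 0, "dz": 0, "yaw": 0}
    - {"fingers": 0.1, "dx": 0, "dy": 0, "dz": 0, "yaw": 0}
    - {"fingers": 0.1, "dx": 0, "dy": 0, "dz": 0, "yaw": 0}
    - {"fingers": 0.1, "dx": 0, "dy": 0, "dz": 0, "yaw": 0}

```text
clock: 11.98
position: [0.5333, 0.1657, 0.207]
tool_rot: [[-0.285, 0.959, 0.002], [0.959, 0.285, 0.0], [-0.0, 0.002, -1.0]]
ft_force: [-0.2, -0.8, 5.5]
finger_gap: 0.0217
finger_force: 32.4
```

>>> step_arm:
  increments:
    - {"fingers": 0.1, "dx": 0, "dy": 0, "dz": 0, "yaw": 0}
    - {"fingers": 0.1, "dx": 0, "dy": 0, "dz": 0, "yaw": 0}
    - {"fingers": 0.1, "dx": 0, "dy": 0, "dz": 0, "yaw": 0}
    - {"fingers": 0.1, "dx": 0, "dy": 0, "dz": 0, "yaw": 0}
    - {"fingers": 0.1, "dx": 0, "dy": 0, "dz": 0, "yaw": 0}
    - {"fingers": 0.1, "dx": 0, "dy": 0, "dz": 0, "yaw": 0}
    - {"fingers": 0.1, "dx": 0, "dy": 0, "dz": 0, "yaw": 0}
    - {"fingers": 0.1, "dx": 0, "dy": 0, "dz": 0, "yaw": 0}
    - {"fingers": 0.1, "dx": 0, "dy": 0, "dz": 0, "yaw": 0}
    - {"fingers": 0.1, "dx": 0, "dy": 0, "dz": 0, "yaw": 0}
    - {"fingers": 0.1, "dx": 0, "dy": 0, "dz": 0, "yaw": 0}
    - {"fingers": 0.1, "dx": 0, "dy": 0, "dz": 0, "yaw": 0}

```text
clock: 12.98
position: [0.5333, 0.1657, 0.207]
tool_rot: [[-0.285, 0.959, 0.002], [0.959, 0.285, 0.0], [-0.0, 0.002, -1.0]]
ft_force: [-0.1, -1.0, 5.3]
finger_gap: 0.0223
finger_force: 32.4
```

>>> step_arm:
  increments:
    - {"fingers": 0.1, "dx": 0, "dy": 0, "dz": 0, "yaw": 0}
    - {"fingers": 0.1, "dx": 0, "dy": 0, "dz": 0, "yaw": 0}
    - {"fingers": 0.1, "dx": 0, "dy": 0, "dz": 0, "yaw": 0}
    - {"fingers": 0.1, "dx": 0, "dy": 0, "dz": 0, "yaw": 0}
    - {"fingers": 0.1, "dx": 0, "dy": 0, "dz": 0, "yaw": 0}
    - {"fingers": 0.1, "dx": 0, "dy": 0, "dz": 0, "yaw": 0}
    - {"fingers": 0.1, "dx": 0, "dy": 0, "dz": 0, "yaw": 0}
    - {"fingers": 0.1, "dx": 0, "dy": 0, "dz": 0, "yaw": 0}
    - {"fingers": 0.1, "dx": 0, "dy": 0, "dz": 0, "yaw": 0}
    - {"fingers": 0.1, "dx": 0, "dy": 0, "dz": 0, "yaw": 0}
    - {"fingers": 0.1, "dx": 0, "dy": 0, "dz": 0, "yaw": 0}
    - {"fingers": 0.1, "dx": 0, "dy": 0, "dz": 0, "yaw": 0}

```text
clock: 13.98
position: [0.5333, 0.1657, 0.207]
tool_rot: [[-0.285, 0.959, 0.002], [0.959, 0.285, 0.0], [-0.0, 0.002, -1.0]]
ft_force: [-0.1, -0.5, 5.0]
finger_gap: 0.022
finger_force: 32.4
```

```bash
python3 - <<'E'
from dial import *
a,G,pr,yy,zz=measure('m.png')
E
```

```text
green px [356.16666667 228.66666667] n 6 G [ 0.01796938 -0.04369181] red n 16
red axis [ 0.0210178  -0.08615585] tip(top) [ 0.02193771 -0.06388679] bot [ 0.02080739 -0.10827567]
pos [0.53329695 0.16572999 0.20703398] ft [-0.36976592 -0.08195486  4.84006033] mom [0.19207215 0.33737145 0.06074941] t 14.0333
```

View pics/m.png

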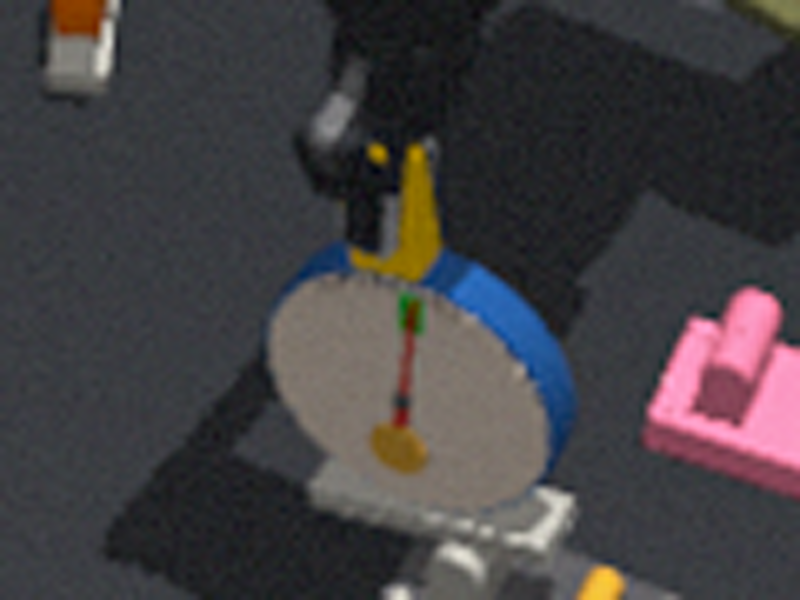

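The pointer tip at (411,313) is at rest in the middle of the band, with green visible on both sides. The foot rests on the tall stud with about 8 N and is clear of the low stud, so I'm handing in.

```bash
python3 -c "
from station import ticket
print(ticket.close_job())"
```

```text
the job is handed in; nothing more can be done
None
```

The job is handed in: the blue gauge is held tilted on the tall stud with about 8 N on it, and the last picture showed the pointer at rest mid-band; the hand-in returned no verdict.

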